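Isolate the lamp base and hold its lamp carrier against the sprung plate

TASK

First switch off the lamp supply by turning the bar handle of the grey isolator box fully anticlockwise (seen from above). Then set the finned lamp carrier on the bed of the microscope lamp base, front plate towards the sprung contact plate, central and square to it, and push it steadily along the bed until the sprung plate is about half way in, never bottoming it out. Finish while still holding the carrier pressed there so that I can put in the screws, and leave the other things on the bench where they are.

Things in the scene. Friction and masses are not known exactly. Their poses are not given: they have to be found in the camera images.
- isolator: Grey isolator box fixed to the bench, 90 x 90 mm, 55 mm high, with a black bar handle on top. Origin: centre of its underside; z up; its x axis is where the handle's nose points when off (short white bar mark on the lid); a white dot on the lid, 60 degrees clockwise of that, is on.
- switch (a joint): Angle of the isolator's bar handle in rad about the vertical axis through the centre of the box: 0 = off, 1.047 = on, growing clockwise seen from above, with a stop at each end. It needs about 0.12 N m to turn and stays where it is left. It starts at or near on.
- handle_grip (a point): Point on the handle's turning axis 85 mm above the bench, at the height to grip. It turns with the handle: x along the bar to its nose (the end with a white line), y across it. The bar is 64 mm long, 16 mm thick and stands from 63 to 95 mm above the bench on a round white skirt of 60 mm diameter (55 to 63 mm).
- lamp_base: Microscope lamp base, fixed: cream casting 190 (x) x 110 mm, 20 mm thick; on it a bare aluminium bed 80 mm wide, top 24 mm above the bench, from x = -87 to +27 mm, no side walls, and a cream housing from x = +55 to +95 mm, up to 70 mm above the bench. Origin: centre of its underside; z up; x points along the bed to the sprung plate and housing: the direction of the push.
- stop_pad: Sprung brass plate in front of the housing: 50 mm wide (as the carrier), 32 high, 10 thick, lower edge 26 mm above the bench, on guide pins. Origin: middle of the lower edge of its front face, at x = +30 mm, y = 0 in the lamp base's frame when free; axes of the lamp base. A steel pointer on it slides over the housing's top past three pairs of black marks 7 mm apart.
- stop_travel (a joint): How far the sprung plate is pushed in, m: 0 = free, 0.014 = bottomed out against the housing, 0.007 = half way. It pushes back with 2.4 N plus 1.2 N per mm (10.8 N half way).
- pad_face (a point): Centre of the front face of the sprung plate, 42 mm above the bench; moves with it; same axes as the lamp base.
- carrier: Loose aluminium lamp carrier, 0.22 to 0.45 kg: foot 60 mm long (x), 50 wide (y), 8 thick; upright front plate at its +x end, 50 wide, 8 thick, up to 34 mm above the underside, two copper strips on its face; finned heat sink, x from -28 to +12 mm, 28 mm wide (y), up to 54 mm above the underside, fins along x. Origin: centre of its underside; z up; x towards the front plate.
- carrier_front (a point): Centre of the front face of the carrier's front plate: 30 mm ahead (x) of the carrier's origin, 18 mm above its underside.
- carrier_grip (a point): Middle of the heat sink, 8 mm behind (-x) the carrier's origin and 38 mm above its underside; axes of the carrier. It can be gripped here from above across y (28 mm).
- slide_box: Bystander: closed white and grey plastic slide box, 84 x 36 x 30 mm, loose. Origin: centre of its underside.
- petri: Bystander: closed glass petri dish, 92 mm across, 17 mm high. Origin: centre of its underside.
- beaker: Bystander: empty glass beaker, 70 mm across, 95 mm high. Origin: centre of its underside.
- screwdriver: Bystander: screwdriver, 190 mm long, lying. Origin: its underside; x towards its tip.
- screw_tray: Bystander: open steel tray, 50 x 85 x 18 mm. Origin: centre of its underside.
- eyepiece: Bystander: steel eyepiece standing, 34 mm across, 52 mm high. Origin: centre of its underside.
- ring_light: Bystander: white plastic ring, 84 mm across, 20 mm high. Origin: centre of its underside.
There are look-alikes about, which are no part of the job. There is more than one size of the lamp_base; the one meant has the size given above. Several things look just like the carrier: the one meant starts nearest to the robot's base.

How it is judged (in metres and radians):
On the way, in this order (a step that is already met when the one before it is completed fails the run):
1. the isolator's handle is turned fully to off (value of joint switch below 0.12 rad), for 0.2 s.
2. the carrier stands on the bed, square and central, and is held pressed about half way into the sprung plate (value of joint switch below 0.12 rad and value of joint stop_travel between 0.0035 and 0.0105 m and contact force between carrier and stop_pad between 5 and 18 N and x of carrier_front in the frame of lamp_base above 0.029 m and y of carrier_front in the frame of lamp_base between -0.008 and 0.008 m and z of carrier in the frame of lamp_base between 0.02 and 0.03 m and angle between the x axis of carrier and the x axis of lamp_base, either way round below 0.14 rad and angle between carrier's own z axis and vertical below 0.12 rad and contact force between carrier and the fingers above 3 N), for 0.3 s.
At the end, for the whole second after the job is handed in: Handle within 0.12 rad of off; fingers still hold the carrier (over 3 N), within 6 mm of the bed, upright within 0.12 rad, square within 0.14 rad, central within 8 mm, front plate on the sprung plate, which is 3.5 to 10.5 mm in and pressed with 5 to 18 N, through the last second (all of step 2); the arm keeps its last pose, push and grip.
It fails at once if the sprung plate is bottomed out (value of joint stop_travel above 0.0136 m).
It fails at once if the carrier presses on the sprung plate while the isolator is on (value of joint switch above 0.3 rad and contact force between carrier and stop_pad above 1 N).
It fails at once if another thing on the bench is shifted by more than 30 mm (distance of any of slide_box, petri, beaker, screwdriver, screw_tray, eyepiece, ring_light from where it was at the start of the episode above 0.03 m).
It also fails if it takes over 51 s, if anything falls off the work surface, if the arm or the gripper's body presses on something with over 40 N, if the wrist force passes 120 N, or if a joint passes its speed limit or range.

ROBOT

A 6-joint arm with a two-finger parallel gripper is mounted at the origin on the work surface. World frame = base frame: x ahead of the robot, y to its left, z up, the work surface at z = 0. Lengths are in m, angles in degrees, forces in N, time in s.
With the tool pointing down it reaches from about 0.375 to 0.9 m from the base axis. Payload 3.1 kg.
Tool frame: the origin (TCP) lies at the centre of the arm's flange, where the gripper is bolted on; the fingertips stand 182 mm ahead of it and the grasp point (between the pads) lies 164 mm ahead of it; x points along the fingers, z is the direction in which the jaws open and shut, and the axes are right-handed (so a half turn about x gives the same grasp; the last joint's range is limited). The gripper opens to 87 mm and grips with 3 to 60 N. Pads are 19 mm wide; open, the fingers measure 117 mm over their backs; the gripper's body (75 mm by 190 mm) begins 51 mm behind the grasp point.
Start: joints at [55.033, 30.224, 82.088, -0, 67.689, -10.227], TCP at [0.262, 0.568, 0.405] pointing down, gripper open.
Joint ranges: [-176.69, 176.69], [-43.24, 126.21], [12.49, 139.97], [-82, 262], [0, 151.66], [-163.58, 163.58]. Speed limits (degrees/s): [159.86, 159.86, 180, 180, 180, 180].

INTERFACE

Orientations are given as a 3x3 rotation matrix whose columns are the frame's x, y, z axes.
In Python, from rig import bot gives the robot as it stands.
- The arm moves only by the shell command python3 -m crank 'ROWS' [OPENING]. ROWS is JSON, a list of rows, each an object with "offset": the shift along the tool's x, y, z in m, a list of three; "spin": the turn about the tool's x in rad. A call has 1 to 12 rows; each row shifts and turns the commanded pose from where the row before left it, along the tool's axes as they then stand; what a row does not reach is not made up. A row lasts 1/10 s, in which the tool goes at most 50 mm and 8.59 degrees, less where a joint would pass 70% of its speed; a pose out of reach is approached as far as the arm can. A call is refused whole if a number of a shift passes 0.05 or a number of a turn 0.15, either way. A call with a gripper value outside its range is refused whole. OPENING is the finger opening in m, from 0 to 0.087, set as the call begins (- or left out, the last holds). The fingers move at their own pace and stop on an object; the grip force is fixed at half the most. Time passes only in rows, so rows that do not move let the fingers close. It gives the time, the measured TCP pose, the force and the opening at its end, in the units of the state.
- bot.read_state(): the state, without advancing time (a new reading comes with each control period).
- bot.capture(name): name is "scene" or "top"; returns a dict with "pixels" (480x640x3 uint8, blue, green, red), "depth" (480x640 float32, m along the optical axis (not along the pixel's ray), 0 where there is no reading), "K" (3x3 intrinsics, pixels), "k1" (the pictures are not rectified: a ray, as slopes to the right and down, at radius r is drawn at 1 + k1 r^2 times it, then the intrinsics apply), "world_to_cam" (4x4, takes a point from world to camera coordinates). Camera axes: x right, y up, looking along -z (the intrinsics and any distortion apply to the point x, -y, -z); pixel columns grow to the right and rows downward; lengths in m; the calibration is good to about 2 mm. A picture is of the moment at which its call begins.
- bot.hand_in(): hands the job in, once; it reports no verdict.
Trained networks look in a picture, given as the dict that the camera call returned (one of the last four; its "shot" number tells which), for a name from the list of things; names that differ only in an ending like _2 or _b are one class to them, and where a whole thing is asked for, a point or a joint stands for the part that bears it (a point fixed in the world has none). Each returns a list of dicts, best first, with "p" (0 to 1); they miss things now and then, are a little off and sometimes report something else, mostly with a low value. They report only what shows in the picture. A call takes as long as a camera call. They do not tell look-alikes from the thing itself.
- bot.regions_of(label, picture): "region" (480x640 bool, what is visible of it) and "extent" ([centre column, centre row, width, height] in pixels, round what is visible of it).
The state is a dict: "time_s": time; "joint_positions": joint angles; "qvel": joint speeds; "tau": joint torques, N m; "position": TCP position; "tcp_rot": TCP orientation; "force": force on the tool from outside, world axes, zero at the start; "moment": the same for the moment, N m; "opening": opening from 0.0 (shut) to 1.0 (fully open).
Only numpy, scipy, OpenCV 4.12 (cv2) and the standard library are available. Lean on these libraries where they do the work, as an engineer would, in place of code of your own. Each camera call takes 0.05 s, during which the arm holds its last target.

## Working session

There is one attempt and no reset: what is moved stays moved. The work goes in short steps, Python scripts to look and compute and a shell command to move; the robot and the scene stay as the last step left them, time stands still between calls to the robot, and variables do not carry over. Pictures are saved under pics/ and viewed, and the job is handed in when it is done.

```bash
ls; mkdir -p pics; cat > h.py <<'E'
from rig import bot
import numpy as np, cv2
def cap(n):
    return bot.capture(n)
def deproj(p,us,vs,d):
    K=p["K"];x=(us-K[0,2])/K[0,0];y=(vs-K[1,2])/K[1,1]
    xu,yu=x.copy(),y.copy()
    for _ in range(20):
        s=1+p["k1"]*(xu**2+yu**2); xu,yu=x/s,y/s
    P=np.stack([xu*d,-yu*d,-d,np.ones_like(d)],-1)
    return (P@np.linalg.inv(p["world_to_cam"]).T)[...,:3]
def cloud(p):
    v,u=np.mgrid[0:480,0:640].astype(float)
    return deproj(p,u,v,p["depth"].astype(float))
def onz(p,u,v,z):
    a=deproj(p,np.array([u*1.]),np.array([v*1.]),np.array([.5]))[0]
    b=deproj(p,np.array([u*1.]),np.array([v*1.]),np.array([1.5]))[0]
    return a+(b-a)*(z-a[2])/(b[2]-a[2])
def proj(p,P):
    c=p["world_to_cam"]@np.append(P,1); x,y=c[0]/-c[2],-c[1]/-c[2]
    s=1+p["k1"]*(x*x+y*y);K=p["K"]
    return np.array([K[0,0]*x*s+K[0,2],K[1,1]*y*s+K[1,2]])
E
python3 - <<'E'
from h import *
import pickle
for n in("scene","top"):
    p=cap(n); cv2.imwrite(f"pics/{n}0.png",p["pixels"]); pickle.dump(p,open(n+"0.pkl","wb"))
    C=cloud(p); print(n,p["K"].tolist(),p["k1"],np.linalg.inv(p["world_to_cam"])[:3].round(3).tolist())
    for l in("isolator","switch","lamp_base","stop_pad","carrier","slide_box","petri","beaker","screwdriver","screw_tray","eyepiece","ring_light"):
        for r in bot.regions_of(l,p):
            if r["p"]<.2: continue
            m=r["region"]&(p["depth"]>0); q=C[m]
            print(l,round(r["p"],2),np.round(r["extent"]).tolist(),np.median(q,0).round(3).tolist() if len(q) else None)
print(bot.read_state())
E
```

```text
pics
scene [[479.76653480500187, 0.0, 318.1501302192563], [0.0, 479.76653480500187, 237.81201284632908], [0.0, 0.0, 1.0]] 0.018259258560562614 [[-0.67, -0.506, 0.544, 1.067], [0.742, -0.438, 0.507, 0.484], [-0.018, 0.743, 0.669, 0.745]]
isolator 0.59 [256.0, 188.0, 49.0, 49.0] [0.467, -0.274, 0.053]
isolator 0.37 [281.0, 270.0, 33.0, 40.0] [0.615, -0.055, 0.031]
isolator 0.31 [179.0, 229.0, 50.0, 39.0] [0.668, -0.36, 0.021]
switch 0.86 [259.0, 176.0, 26.0, 25.0] [0.454, -0.286, 0.075]
switch 0.28 [448.0, 334.0, 32.0, 21.0] [0.54, 0.303, 0.056]
lamp_base 0.97 [524.0, 261.0, 148.0, 98.0] [0.272, 0.328, 0.032]
lamp_base 0.57 [441.0, 337.0, 117.0, 97.0] [0.545, 0.288, 0.025]
stop_pad 0.94 [541.0, 253.0, 36.0, 36.0] [0.254, 0.338, 0.071]
stop_pad 0.91 [448.0, 334.0, 31.0, 23.0] [0.541, 0.303, 0.056]
carrier 0.78 [279.0, 270.0, 35.0, 45.0] [0.614, -0.056, 0.028]
carrier 0.78 [197.0, 196.0, 30.0, 31.0] [0.562, -0.39, 0.028]
slide_box 0.62 [314.0, 226.0, 22.0, 33.0] [0.457, -0.098, 0.029]
petri 0.64 [202.0, 335.0, 49.0, 45.0] [0.815, -0.054, 0.017]
screwdriver 0.56 [180.0, 230.0, 53.0, 36.0]
[... 1791 characters left out ...]
,  8.20871709e+01, -1.05536871e-03,
        6.76885732e+01, -1.02288554e+01]), 'qvel': array([ 0.03704413,  0.02474115, -0.11435386,  0.02634983,  0.03102516,
        0.09116616]), 'tau': array([-1.82112331e-04, -4.40022433e+01, -1.76981789e+01,  6.34580129e-02,
        5.04710013e-02, -2.34215020e-05]), 'position': array([0.26152492, 0.56763677, 0.40473879]), 'tcp_rot': array([[ 9.78153733e-06, -9.08234260e-01,  4.18462099e-01],
       [-1.57473602e-05,  4.18462099e-01,  9.08234260e-01],
       [-1.00000000e+00, -1.54736007e-05, -1.02090894e-05]]), 'force': array([-0.09468464, -0.24333766, -0.39306886]), 'moment': array([ 0.00163022,  0.01730518, -0.02191651]), 'opening': 1.001245780057667}
```

```bash
python3 - <<'E'
import cv2
for n in("scene","top"):
    i=cv2.imread(f"pics/{n}0.png"); 
    if n=="top": i=i[110:420,110:510]
    cv2.imwrite(f"pics/{n}0v.png",cv2.resize(i,(800,600 if n=="scene" else 620))[:600])
E
```

```text
(no output)
```

View pics/scene0v.png

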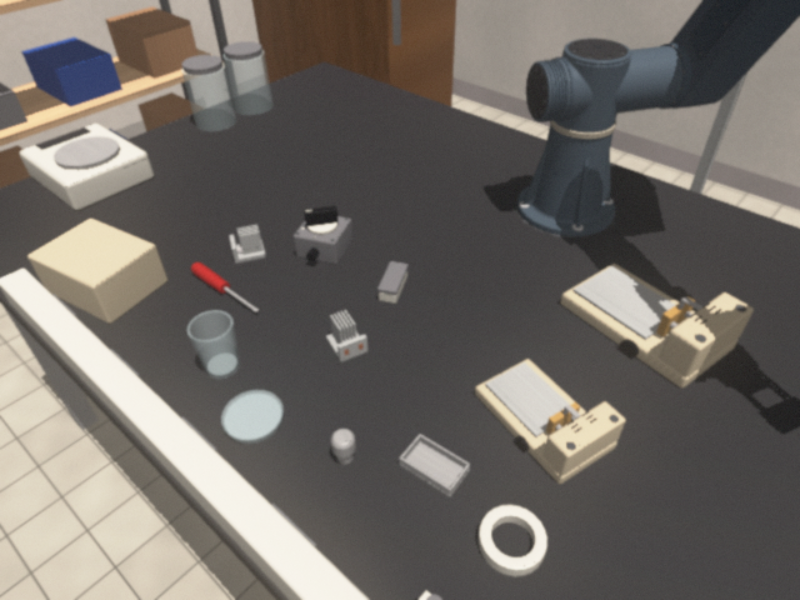

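View pics/top0v.png

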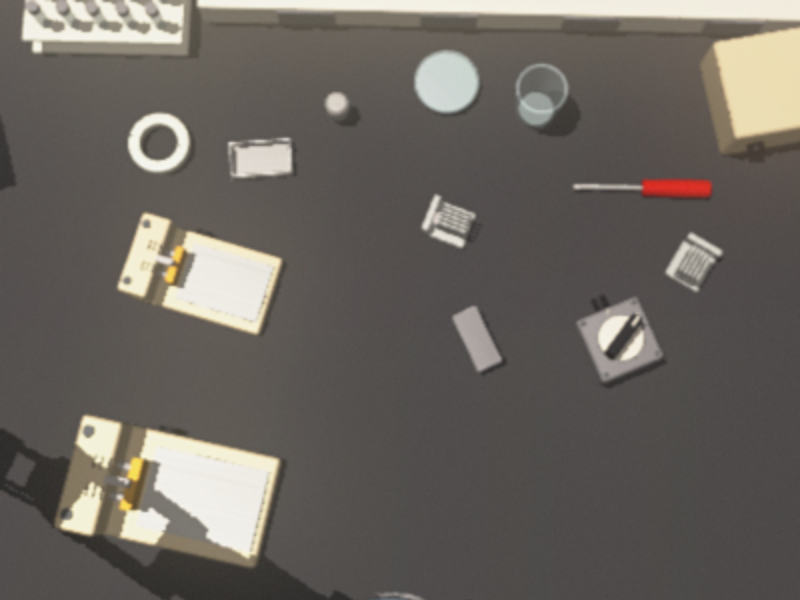

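Scene image (800x600): carriers at (347,335) and (247,243), lamp bases at (655,320) and (550,415), isolator at (323,235). The carrier near (0.60,-0.06) is closer to the base than the one at (0.56,-0.39). Next I'll measure the two lamp bases.

```bash
cat > m.py <<'E'
from h import *
import pickle
def rect(q):
    return cv2.minAreaRect((q[:,:2]*1000).astype(np.float32))
P={n:pickle.load(open(n+"0.pkl","rb")) for n in("scene","top")}
for n,p in P.items():
    C=cloud(p); ok=p["depth"]>0
    for nm,c,R in(("near",(.245,.31),.17),("far",(.53,.28),.15)):
        m=ok&(np.hypot(C[...,0]-c[0],C[...,1]-c[1])<R)
        z=C[...,2]
        print(n,nm,"floor z",np.median(z[m&(z<.008)]))
        print("  hist",np.histogram(z[m],bins=np.arange(0.008,.08,.003))[0])
        for lo,hi in((.012,.1),(.0215,.028),(.05,.08)):
            mm=(m&(z>lo)&(z<hi)).astype(np.uint8)
            mm=cv2.morphologyEx(mm,cv2.MORPH_OPEN,np.ones((2,2)))
            k,lab,st,_=cv2.connectedComponentsWithStats(mm)
            b=lab==1+np.argmax(st[1:,4]); print("  ",lo,hi,b.sum(),rect(C[b]), np.median(z[b]))
    for nm,c,R in(("carA",(.603,-.06),.055),("carB",(.562,-.39),.055),("iso",(.44,-.29),.085),("box",(.445,-.104),.06)):
        m=ok&(np.hypot(C[...,0]-c[0],C[...,1]-c[1])<R)&(C[...,2]>.006)&(C[...,2]<.12)
        q=C[m]; print(n,nm,rect(q),q[:,2].max().round(3), q.mean(0).round(3))
        print("  hist",np.histogram(q[:,2],bins=np.arange(0.005,.1,.005))[0])
E
python3 m.py
python3 - <<'E'
import cv2
i=cv2.imread("pics/top0.png"); s=cv2.imread("pics/scene0.png")
a=[cv2.resize(i[y-35:y+35,x-45:x+45],(400,300),interpolation=3) for x,y in((419,280),(334,222))]
b=[cv2.resize(s[y-35:y+35,x-45:x+45],(400,300),interpolation=3) for x,y in((256,188),(278,270))]
cv2.imwrite("pics/crop1.png",cv2.vconcat([cv2.hconcat(a),cv2.hconcat(b)]))
E
```

```text
scene near floor z -0.0005384739687015472
  hist [ 136  148  158  142  231  545  705 1313  994   78   72   70   80   73
   77   91   82  118   80   82   93   88  128  126]
   0.012 0.1 7274 ((578.46240234375, 314.79473876953125), (996.6133422851562, 276.3111877441406), 3.6196815967559814) 0.03265554855384473
   0.0215 0.028 827 ((633.33203125, 401.3221435546875), (864.99853515625, 177.94163513183594), 22.433984756469727) 0.025951465140025554
   0.05 0.08 627 ((584.8817749023438, 410.4293212890625), (971.7739868164062, 85.67839050292969), 3.6524555683135986) 0.0611439111119656
scene far floor z -0.00025628434414215473
  hist [ 115  131  199  619  797 1484  201   52   72   74   75   89   77   83
   65   95  146   90   62  301  900  132   19    0]
   0.012 0.1 5687 ((763.4273681640625, 315.86248779296875), (660.3383178710938, 214.40313720703125), 11.007702827453613) 0.02514006462157592
   0.0215 0.028 1902 ((750.8824462890625, 369.368408203125), (661.8712768554688, 120.27679443359375), 30.249845504760742) 0.024236827984939036
   0.05 0.08 1807 ((763.46435546875, 378.73236083984375), (63
[... 2264 characters left out ...]
 61  22   5   0   0   0   0   0   0]
top carB ((559.6026611328125, -390.29669189453125), (98.70326232910156, 99.18211364746094), 45.861427307128906) 0.062 [ 0.56  -0.397  0.028]
  hist [105  47  31  25  46  37  31  18  33  41  26   3   0   0   0   0   0   0]
top iso ((438.6589660644531, -292.9722900390625), (162.64723205566406, 153.95907592773438), 48.18651580810547) 0.104 [ 0.445 -0.288  0.054]
  hist [ 90  23  11  15  23  33  26  19 103 320 312 166  65   8   6   4  19  77]
top box ((443.9822082519531, -100.50222778320312), (113.02839660644531, 102.51305389404297), 9.270011901855469) 0.04 [ 0.446 -0.104  0.027]
  hist [ 53   7   4  52 183 152  30   0   0   0   0   0   0   0   0   0   0   0]
```

View pics/crop1.png

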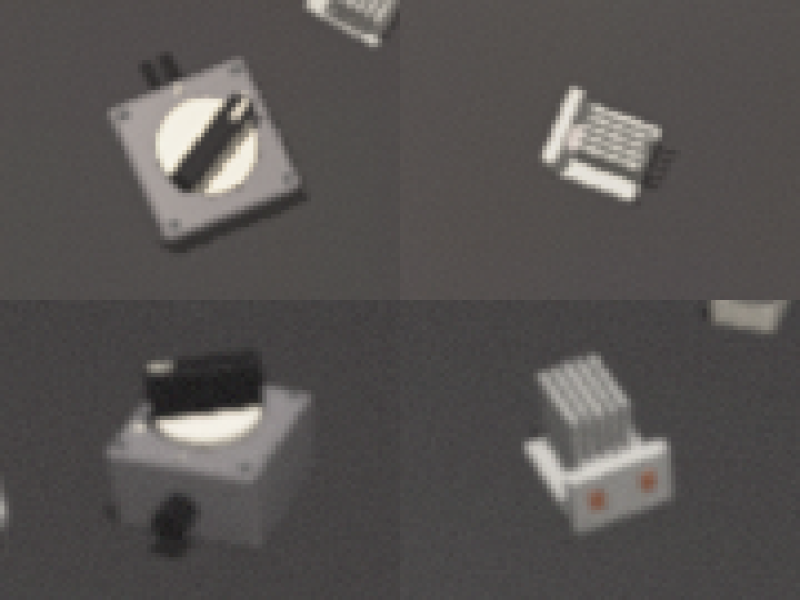

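Lamp base choice: the near one, at (655,320), has its bed about 32 mm up. The far one, at (550,415), has its bed at 24 mm and housing at about 70 mm, so the far one is meant. Carrier choice: (347,335), with copper strips facing +y. The handle's nose points up and right in the top view, which is on. Next I'll fit poses to the depth clouds.

```bash
cat > fit.py <<'E'
from h import *
import pickle,sys
from scipy.optimize import least_squares
# boxes: (xmin,xmax,ymin,ymax,zmin,zmax)
M={"carrier":[(-30,30,-25,25,0,8),(22,30,-25,25,0,34),(-28,12,-14,14,8,54)],
"lamp_base":[(-95,95,-55,55,0,20),(-87,27,-40,40,20,24),(55,95,-55,55,20,70),(30,40,-25,25,26,58)],
"lid":[(-45,45,-45,45,0,55)],
"bar":[(-32,32,-8,8,63,95)],
"slide_box":[(-42,42,-18,18,0,30)]}
def sdf(b,q):
    b=np.array(b)/1000.; c=(b[::2]+b[1::2])/2;h=(b[1::2]-b[::2])/2
    d=np.abs(q-c)-h
    return np.linalg.norm(np.maximum(d,0),axis=1)+np.minimum(d.max(1),0)
def fit(name,q,x0):
    def f(p):
        c,s=np.cos(p[2]),np.sin(p[2]); d=q[:,:2]-p[:2]
        L=np.c_[d@[c,s],d@[-s,c],q[:,2]]
        return np.min([sdf(b,L) for b in M[name]],0)/.002
    best=None
    for dy in(-.15,0,.15):
        r=least_squares(f,np.array(x0)+[0,0,dy],loss="cauchy",x_scale=[.01,.01,.1])
        if best is None or r.cost<best.cost: best=r
    return best.x, np.median(np.abs(best.fun))*2
def pts(p,c,R,z0,z1):
    C=cloud(p);m=(p["depth"]>0)&(np.hypot(C[...,0]-c[0],C[...,1]-c[1])<R)&(C[...,2]>z0)&(C[...,2]<z1)
    return C[m]
if __name__=="__main__":
    P={n:pickle.load(open(n+"0.pkl","rb")) for n in("scene","top")}
    for nm,c,R,z0,z1,a in(("carrier",(.603,-.06),.055,.004,.06,70),("lamp_base",(.53,.28),.13,.004,.08,73),
        ("lid",(.445,-.286),.085,.004,.06,20),("bar",(.45,-.29),.05,.067,.105,-45),("slide_box",(.446,-.104),.06,.004,.04,25)):
        q2=[pts(p,c,R,z0,z1) for p in P.values()]
        for n,q in zip(("scene","top","both"),q2+[np.vstack(q2)]):
            x,e=fit(nm,q,[*c,np.radians(a)])
            print(nm,n,len(q),x[:2].round(4),np.degrees(x[2]).round(2),"med mm",e.round(2))
E
python3 fit.py
```

```text
carrier scene 784 [ 0.6085 -0.0652] 69.62 med mm 0.87
carrier top 489 [ 0.6088 -0.0643] 69.59 med mm 2.04
carrier both 1273 [ 0.6085 -0.0651] 69.59 med mm 1.15
lamp_base scene 5995 [0.5245 0.2669] 74.4 med mm 0.77
lamp_base top 3538 [0.5252 0.2669] 75.03 med mm 2.14
lamp_base both 9533 [0.5246 0.2669] 74.48 med mm 1.09
lid scene 1140 [ 0.4466 -0.2949] 24.02 med mm 1.05
lid top 1131 [ 0.4489 -0.293 ] 24.27 med mm 2.72
lid both 2271 [ 0.4467 -0.2946] 24.04 med mm 1.6
bar scene 330 [ 0.4454 -0.2937] -35.02 med mm 1.15
bar top 193 [ 0.4481 -0.2939] -34.67 med mm 1.84
bar both 523 [ 0.4472 -0.2948] -35.29 med mm 1.37
slide_box scene 535 [ 0.4459 -0.1065] 26.26 med mm 0.78
slide_box top 568 [ 0.4465 -0.1046] 24.54 med mm 3.04
slide_box both 1103 [ 0.4458 -0.1063] 26.11 med mm 1.4
```

Fits agree between the cameras to about 1–2 mm. Isolator: (0.447,-0.2945), off direction 24°, handle now at -35.3° (on). Carrier: (0.6085,-0.065), yaw 69.6°. Base: (0.525,0.267), yaw 74.5°. I'll check the choice in an overlay and set up a move helper.

```bash
cat > goal.py <<'E'
import sys
from h import *
s=bot.read_state();R=s["tcp_rot"];p=s["position"]
psi=np.degrees(np.arctan2(R[1,2],R[0,2]))
print("t",round(s["time_s"],2),"pos",p.round(4),"yawz",psi.round(2),"tilt",np.degrees(np.arccos(-R[2,0])).round(2),"F",s["force"].round(1),"open mm",round(s["opening"]*87,1),"j6",s["joint_positions"][[0,4,5]].round(1))
if len(sys.argv)>1:
    g=np.array([float(a) for a in sys.argv[1:4]]); print("offset",(R.T@(g-p)).round(4),end=" ")
    if len(sys.argv)>4: print("spin rad", np.radians(psi-float(sys.argv[4])).round(4))
E
python3 - <<'E'
from fit import *
p=pickle.load(open("scene0.pkl","rb")); im=cv2.resize(p["pixels"],None,fx=3,fy=3)
for nm,x,y,a,col in(("lamp_base",.5246,.2669,74.48,(0,255,0)),("carrier",.6085,-.0651,69.6,(0,0,255)),("bar",.4472,-.2948,-35.3,(255,255,0)),("lid",.4467,-.2946,24.,(0,255,255))):
    c,s=np.cos(np.radians(a)),np.sin(np.radians(a))
    for b in M[nm]:
        b=np.array(b)/1000
        q=[]
        for z in b[4:]:
            for u,v in((b[0],b[2]),(b[1],b[2]),(b[1],b[3]),(b[0],b[3])): q.append((proj(p,np.array([x+c*u-s*v,y+s*u+c*v,z]))*3+1).round().astype(int))
        cv2.polylines(im,[np.array(q[4:]),],True,col,1);cv2.polylines(im,[np.array(q[:4]),],True,col,1)
a=im[800:1200,1120:1520];b=im[700:950,700:950];c=im[440:690,640:890]
o=np.zeros((500,650,3),np.uint8);o[:400,:400]=a;o[:250,400:]=b;o[250:,400:]=c;cv2.imwrite("pics/ov1.png",o)
E
python3 -m crank '[{"offset":[0,-0.02,-0.0175],"spin":0},{"offset":[0,-0.032,-0.028],"spin":0},{"offset":[0,-0.032,-0.028],"spin":0},{"offset":[0,-0.032,-0.028],"spin":0},{"offset":[0,-0.032,-0.028],"spin":0},{"offset":[0,-0.032,-0.028],"spin":0},{"offset":[0,-0.032,-0.028],"spin":0},{"offset":[0,-0.032,-0.028],"spin":0},{"offset":[0,-0.032,-0.028],"spin":0},{"offset":[0,-0.032,-0.028],"spin":0},{"offset":[0,-0.032,-0.028],"spin":0},{"offset":[0,-0.032,-0.028],"spin":0}]' 0.06
python3 goal.py .447 -.2945 .405 54.7
```

```text
time_s: 2.5
position: [0.4637, 0.1146, 0.4051]
tcp_rot: [[0.001, -0.908, 0.419], [0.0, 0.419, 0.908], [-1.0, -0.001, 0.0]]
force: [-0.1, 1.3, -0.2]
opening: 0.687
t 2.5 pos [0.4637 0.1146 0.4051] yawz 65.25 tilt 0.05 F [-0.1  1.3 -0.2] open mm 59.8 j6 [  0.4  58.4 -64.8]
offset [-0.     -0.1561 -0.3786] spin rad 0.1842
```

View pics/ov1.png

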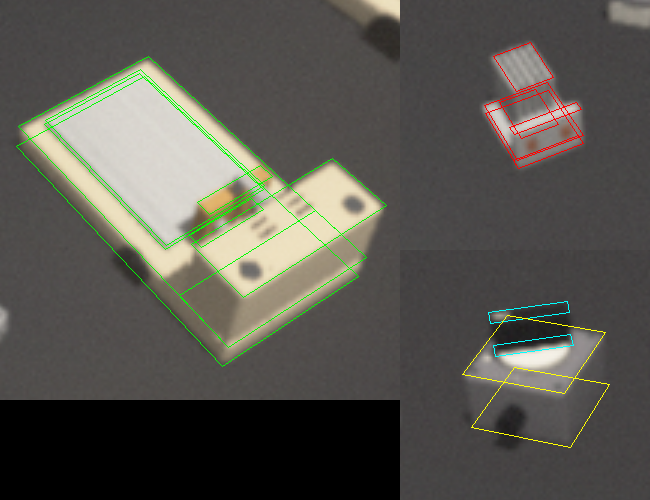

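The model outlines sit on the base, carrier and isolator in the overlay, which confirms the choice: base at about (200,200), carrier at (535,100), handle at (530,325). On to the isolator.

```bash
python3 -m crank '[{"offset":[0,-0.0156,-0.038],"spin":0},{"offset":[0,-0.0156,-0.038],"spin":0},{"offset":[0,-0.0156,-0.038],"spin":0},{"offset":[0,-0.0156,-0.038],"spin":0},{"offset":[0,-0.0156,-0.038],"spin":0},{"offset":[0,-0.0156,-0.038],"spin":0},{"offset":[0,-0.0156,-0.038],"spin":0},{"offset":[0,-0.0156,-0.038],"spin":0},{"offset":[0,-0.0156,-0.038],"spin":0},{"offset":[0,-0.0156,-0.037],"spin":0},{"offset":[0,0,0],"spin":0.092},{"offset":[0,0,0],"spin":0.092}]' 
python3 goal.py .447 -.2945 .252 54.7
```

```text
time_s: 3.7
position: [0.446, -0.2949, 0.4047]
tcp_rot: [[0.0, -0.813, 0.583], [-0.0, 0.583, 0.813], [-1.0, -0.0, -0.0]]
force: [0.0, -0.1, -0.2]
opening: 0.688
t 3.7 pos [ 0.446  -0.2949  0.4047] yawz 54.35 tilt 0.02 F [ 0.  -0.1 -0.2] open mm 59.9 j6 [-45.5  61.6 -99.8]
offset [ 0.1527 -0.0005  0.001 ] spin rad -0.0062
```

The last joint would end near its limit after the 60° turn (about -160°), so I'll use the half-turned grasp.

```bash
python3 -m crank '[{"offset":[0.008,0,0],"spin":0.1496},{"offset":[0.008,0,0],"spin":0.1496},{"offset":[0.008,0,0],"spin":0.1496},{"offset":[0.008,0,0],"spin":0.1496},{"offset":[0.008,0,0],"spin":0.1496},{"offset":[0.008,0,0],"spin":0.1496},{"offset":[0.008,0,0],"spin":0.1496},{"offset":[0.008,0,0],"spin":0.1496},{"offset":[0.008,0,0],"spin":0.1496},{"offset":[0.008,0,0],"spin":0.1496},{"offset":[0.008,0,0],"spin":0.1496}]'
python3 -m crank '[{"offset":[0,0,0],"spin":0.1496},{"offset":[0,0,0],"spin":0.1496},{"offset":[0,0,0],"spin":0.1496},{"offset":[0,0,0],"spin":0.1496},{"offset":[0,0,0],"spin":0.1496},{"offset":[0,0,0],"spin":0.1496},{"offset":[0,0,0],"spin":0.1496},{"offset":[0,0,0],"spin":0.1496},{"offset":[0,0,0],"spin":0.1496},{"offset":[0,0,0],"spin":0.1496},{"offset":[0,0,0],"spin":0}]'
python3 goal.py .447 -.2945 .250 -125.3
```

```text
time_s: 4.8
position: [0.4463, -0.2933, 0.3166]
tcp_rot: [[0.0, 0.642, 0.767], [-0.0, 0.767, -0.642], [-1.0, -0.0, 0.001]]
force: [0.4, -0.5, -0.1]
opening: 0.688
time_s: 5.9
position: [0.4463, -0.2933, 0.3169]
tcp_rot: [[0.0, 0.816, -0.577], [-0.0, -0.577, -0.816], [-1.0, 0.0, 0.0]]
force: [-0.1, 0.3, -0.4]
opening: 0.687
t 5.9 pos [ 0.4463 -0.2933  0.3169] yawz -125.27 tilt 0.03 F [-0.1  0.3 -0.4] open mm 59.8 j6 [-45.3  49.5  80. ]
offset [0.0669 0.0012 0.0006] spin rad 0.0005
```

```bash
python3 -m crank '[{"offset":[0.022,0.0012,0.0006],"spin":0},{"offset":[0.022,0,0],"spin":0},{"offset":[0.022,0,0],"spin":0},{"offset":[0,0,0],"spin":0}]'
python3 -m crank '[{"offset":[0,0,0],"spin":0},{"offset":[0,0,0],"spin":0},{"offset":[0,0,0],"spin":0},{"offset":[0,0,0],"spin":0},{"offset":[0,0,0],"spin":0},{"offset":[0,0,0],"spin":0}]' 0.0
python3 goal.py .447 -.2945 .250 -65.5
```

```text
time_s: 6.3
position: [0.4461, -0.2937, 0.2485]
tcp_rot: [[-0.004, 0.818, -0.575], [0.004, -0.575, -0.818], [-1.0, -0.006, -0.001]]
force: [-0.2, 0.1, -0.0]
opening: 0.685
time_s: 6.9
position: [0.4469, -0.2944, 0.2511]
tcp_rot: [[0.0, 0.816, -0.577], [-0.0, -0.577, -0.816], [-1.0, 0.001, 0.0]]
force: [0.7, -0.1, -1.0]
opening: 0.234
t 6.9 pos [ 0.4469 -0.2944  0.2511] yawz -125.27 tilt 0.04 F [ 0.7 -0.1 -1. ] open mm 20.3 j6 [-45.3  41.   79.9]
offset [0.0011 0.0002 0.    ] spin rad -1.0432
```

```bash
python3 -m crank '[{"offset":[0,0,0],"spin":0},{"offset":[0,0,0],"spin":0},{"offset":[0,0,0],"spin":-0.08},{"offset":[0,0,0],"spin":-0.12},{"offset":[0,0,0],"spin":-0.12},{"offset":[0,0,0],"spin":-0.12},{"offset":[0,0,0],"spin":-0.12},{"offset":[0,0,0],"spin":-0.12},{"offset":[0,0,0],"spin":-0.12}]'
python3 goal.py .447 -.2945 .250 -65.5; python3 -c "
from rig import bot
print(bot.read_state()['moment'])"
```

```text
time_s: 7.8
position: [0.4466, -0.2947, 0.2511]
tcp_rot: [[-0.0, 0.982, 0.187], [-0.0, 0.187, -0.982], [-1.0, -0.0, 0.0]]
force: [-1.8, -1.6, 3.8]
opening: 0.185
t 7.8 pos [ 0.4466 -0.2947  0.2511] yawz -79.2 tilt 0.02 F [-1.8 -1.6  3.8] open mm 16.1 j6 [-45.4  41.   33.8]
offset [ 0.0011  0.0004 -0.0001] spin rad -0.2391
[-0.35328758  0.67472752 -0.18248832]
```

```bash
python3 -m crank '[{"offset":[0,0,0],"spin":-0.08},{"offset":[0,0,0],"spin":-0.08},{"offset":[0,0,0],"spin":-0.06},{"offset":[0,0,0],"spin":-0.04},{"offset":[0,0,0],"spin":-0.02},{"offset":[0,0,0],"spin":0}]'
python3 goal.py .447 -.2945 .250 -65.5; python3 -c "
from rig import bot
print(bot.read_state()['moment'])"
```

```text
time_s: 8.4
position: [0.4466, -0.2946, 0.251]
tcp_rot: [[-0.0, 0.895, 0.446], [0.0, 0.446, -0.895], [-1.0, -0.0, -0.0]]
force: [-4.7, -1.8, 5.1]
opening: 0.181
t 8.4 pos [ 0.4466 -0.2946  0.251 ] yawz -63.53 tilt 0.01 F [-4.7 -1.8  5.1] open mm 15.7 j6 [-45.4  41.   18.1]
offset [0.001  0.0004 0.0001] spin rad 0.0343
[-0.49239277  0.88159928 -0.69441242]
```

The torque went up to 0.69 N m, so the handle is on its stop. I'll relax slightly, release, lift and look.

```bash
python3 -m crank '[{"offset":[0,0,0],"spin":0},{"offset":[0,0,0],"spin":0.02},{"offset":[0,0,0],"spin":0}]'
python3 -m crank '[{"offset":[0,0,0],"spin":0},{"offset":[0,0,0],"spin":0},{"offset":[0,0,0],"spin":0},{"offset":[-0.02,0,0],"spin":0},{"offset":[-0.035,0,0],"spin":0},{"offset":[-0.035,0,0],"spin":0},{"offset":[0,0,0],"spin":0}]' 0.06
python3 - <<'E'
from fit import *
for n in("scene","top"):
    p=cap(n);pickle.dump(p,open(n+"1.pkl","wb"));cv2.imwrite(f"pics/{n}1.png",p["pixels"])
    q=pts(p,(.447,-.2945),.045,.067,.1); print(n,len(q), (lambda r:(r[0][:2],np.degrees(r[0][2]),r[1]))(fit("bar",q,[.447,-.2945,np.radians(24)])))
p=pickle.load(open("scene1.pkl","rb"))["pixels"];cv2.imwrite("pics/c2.png",cv2.resize(p[120:260,160:360],(800,560)))
E
python3 goal.py .6111 -.0722 .33 -20.4
```

```text
time_s: 8.7
position: [0.4466, -0.2945, 0.251]
tcp_rot: [[-0.0, 0.903, 0.429], [-0.0, 0.429, -0.903], [-1.0, -0.001, 0.0]]
force: [-4.0, -2.2, 5.2]
opening: 0.184
time_s: 9.4
position: [0.4483, -0.2951, 0.3448]
tcp_rot: [[0.007, 0.903, 0.43], [-0.007, 0.43, -0.903], [-1.0, 0.004, 0.009]]
force: [-0.1, -1.0, 0.6]
opening: 0.666
scene 241 (array([ 0.44648254, -0.29465949]), np.float64(23.73679983825305), np.float64(0.7154991289929635))
top 0 (array([ 0.447 , -0.2945]), np.float64(15.405633073037652), np.float64(nan))
t 9.5 pos [ 0.4471 -0.2941  0.3413] yawz -64.52 tilt 0.1 F [-0.3 -0.2 -0.6] open mm 59.3 j6 [-45.3  52.9  19.2]
offset [ 0.0113  0.2436 -0.1298] spin rad -0.77
  return _methods._mean(a, axis=axis, dtype=dtype,
  ret = ret.dtype.type(ret / rcount)
```

View pics/c2.png

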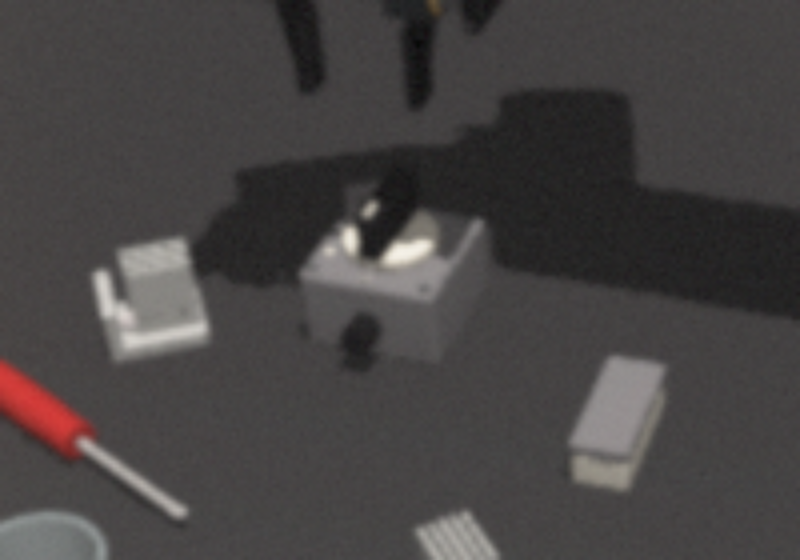

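The handle fits at 23.7° against the off mark's 24°, and the white nose at (370,208) points to the off side. Now the carrier.

```bash
python3 -m crank '[{"offset":[0,0.034,-0.0188],"spin":0},{"offset":[0,0.034,-0.0188],"spin":0},{"offset":[0,0.034,-0.0188],"spin":0},{"offset":[0,0.034,-0.0188],"spin":0},{"offset":[0,0.034,-0.0188],"spin":0},{"offset":[0,0.034,-0.0188],"spin":0},{"offset":[0,0.034,-0.0188],"spin":0},{"offset":[0,0,0],"spin":-0.128},{"offset":[0,0,0],"spin":-0.128},{"offset":[0,0,0],"spin":-0.128},{"offset":[0,0,0],"spin":-0.128},{"offset":[0,0,0],"spin":-0.128}]'
python3 -m crank '[{"offset":[0,0,0],"spin":-0.128},{"offset":[0,0,0],"spin":0},{"offset":[0,0,0],"spin":0}]'
python3 goal.py .6057 -.0726 .199 -20.4
```

```text
time_s: 10.7
position: [0.6047, -0.0728, 0.3384]
tcp_rot: [[-0.004, 0.462, 0.887], [0.001, 0.887, -0.462], [-1.0, -0.001, -0.004]]
force: [-0.5, -0.1, 0.9]
opening: 0.687
time_s: 11.0
position: [0.6049, -0.0731, 0.3392]
tcp_rot: [[-0.003, 0.353, 0.935], [0.001, 0.935, -0.353], [-1.0, -0.0, -0.003]]
force: [-0.2, -1.0, 0.0]
opening: 0.685
t 11.0 pos [ 0.6049 -0.0731  0.3392] yawz -20.7 tilt 0.16 F [-0.2 -1.   0. ] open mm 59.6 j6 [-17.4  58.7   3.3]
offset [0.1402 0.0007 0.001 ] spin rad -0.0052
```

```bash
python3 -m crank '[{"offset":[0.03,0.0007,0.001],"spin":0},{"offset":[0.035,0,0],"spin":0},{"offset":[0.035,0,0],"spin":0},{"offset":[0.025,0,0],"spin":0},{"offset":[0.015,0,0],"spin":0},{"offset":[0,0,0],"spin":0},{"offset":[0,0,0],"spin":0}]'
python3 goal.py .6057 -.0726 .199 -20.4
python3 -m crank '[{"offset":[0,0,0],"spin":0},{"offset":[0,0,0],"spin":0},{"offset":[0,0,0],"spin":0},{"offset":[0,0,0],"spin":0},{"offset":[0,0,0],"spin":0},{"offset":[0,0,0],"spin":0}]' 0.0
python3 goal.py .6057 -.0726 .199 -20.4
```

```text
time_s: 11.7
position: [0.6067, -0.073, 0.2011]
tcp_rot: [[0.001, 0.352, 0.936], [-0.0, 0.936, -0.352], [-1.0, 0.0, 0.001]]
force: [0.3, 0.1, -0.3]
opening: 0.688
t 11.7 pos [ 0.6067 -0.073   0.2011] yawz -20.59 tilt 0.04 F [ 0.3  0.1 -0.3] open mm 59.9 j6 [-17.3  43.    3.3]
offset [ 0.0021  0.     -0.0011] spin rad -0.0032
time_s: 12.3
position: [0.6058, -0.0727, 0.2011]
tcp_rot: [[-0.002, 0.351, 0.936], [0.001, 0.936, -0.351], [-1.0, -0.0, -0.002]]
force: [-2.5, 1.3, 5.3]
opening: 0.318
t 12.3 pos [ 0.6058 -0.0727  0.2011] yawz -20.54 tilt 0.12 F [-2.5  1.3  5.3] open mm 27.6 j6 [-17.3  43.1   3.2]
offset [ 0.0021  0.     -0.0001] spin rad -0.0024
```

Gripped: the opening reads 27.6 mm on a 28 mm heat sink. Lift and carry above the bed.

```bash
python3 -m crank '[{"offset":[0,0,0],"spin":0},{"offset":[-0.02,0,0],"spin":0},{"offset":[-0.03,0,0],"spin":0},{"offset":[-0.03,0,0],"spin":0},{"offset":[-0.02,0,0],"spin":0},{"offset":[0,0,0],"spin":0}]'
python3 goal.py .5185 .2447 .30 -15.5
python3 -m crank '[{"offset":[0,0.015,-0.0105],"spin":0},{"offset":[0,0.0296,-0.0215],"spin":0},{"offset":[0,0.0296,-0.0215],"spin":0},{"offset":[0,0.0296,-0.0215],"spin":0},{"offset":[0,0.0296,-0.0215],"spin":0},{"offset":[0,0.0296,-0.0215],"spin":0},{"offset":[0,0.0296,-0.0215],"spin":0},{"offset":[0,0.0296,-0.0215],"spin":0},{"offset":[0,0.0296,-0.0215],"spin":0},{"offset":[0,0.0146,-0.0105],"spin":0},{"offset":[0,0,0],"spin":-0.045},{"offset":[0,0,0],"spin":-0.043}]'
python3 -m crank '[{"offset":[0,0,0],"spin":0},{"offset":[0,0,0],"spin":0}]'
python3 goal.py .5185 .2447 .2251 -15.5
```

```text
time_s: 12.9
position: [0.6074, -0.0732, 0.303]
tcp_rot: [[0.006, 0.351, 0.936], [-0.002, 0.936, -0.351], [-1.0, 0.0, 0.006]]
force: [0.1, -0.8, -3.9]
opening: 0.323
t 12.9 pos [ 0.6074 -0.0732  0.303 ] yawz -20.55 tilt 0.37 F [ 0.1 -0.8 -3.9] open mm 28.1 j6 [-17.3  54.    3.2]
offset [ 0.0018  0.2665 -0.1949] spin rad -0.0881
time_s: 14.1
position: [0.5172, 0.2457, 0.2983]
tcp_rot: [[-0.005, 0.263, 0.965], [-0.001, 0.965, -0.263], [-1.0, -0.002, -0.004]]
force: [-0.4, -0.9, -4.0]
opening: 0.317
time_s: 14.3
position: [0.5182, 0.2445, 0.2992]
tcp_rot: [[-0.003, 0.268, 0.963], [-0.001, 0.963, -0.268], [-1.0, -0.001, -0.003]]
force: [0.3, 0.1, -3.5]
opening: 0.32
t 14.3 pos [0.5182 0.2445 0.2992] yawz -15.54 tilt 0.19 F [ 0.3  0.1 -3.5] open mm 27.8 j6 [14.1 50.8 29.6]
offset [0.0741 0.0004 0.0004] spin rad -0.0007
```

```bash
python3 - <<'E'
from fit import *
for n in("scene","top"):
    p=cap(n);pickle.dump(p,open(n+"2.pkl","wb"));cv2.imwrite(f"pics/{n}2.png",p["pixels"])
    for r in bot.regions_of("carrier",p)[:3]: print(n,r["p"],r["extent"])
p=pickle.load(open("scene2.pkl","rb"))
C=cloud(p);d=np.radians(74.5);l=(C[...,:2]-[.5246,.2669])@np.array([[np.cos(d),-np.sin(d)],[np.sin(d),np.cos(d)]])
m=(p["depth"]>0)&(abs(l[...,0]+.015)<.05)&(abs(l[...,1])<.045)&(C[...,2]>.085)&(C[...,2]<.135)
q=C[m].copy();h=.0982;q[:,2]-=h
x,e=fit("carrier",q,[.52,.25,np.radians(74)]);print(len(q),x[:2],np.degrees(x[2]),e, "local", (x[:2]-[.5246,.2669])@np.array([[np.cos(d),-np.sin(d)],[np.sin(d),np.cos(d)]]))
cv2.imwrite("pics/c3.png",cv2.resize(p["pixels"][240:400,350:550],(800,640))[:600])
E
```

```text
scene 0.86 [439.2, 294.2, 46.0, 42.3]
scene 0.69 [273.4, 357.0, 22.9, 25.6]
scene 0.63 [195.9, 192.6, 27.2, 33.5]
top 0.95 [458.4, 240.7, 27.7, 27.8]
825 [0.52061046 0.25135499] 75.64784127024636 0.5765503867047119 local [-0.0160458  -0.00030978]
```

View pics/c3.png

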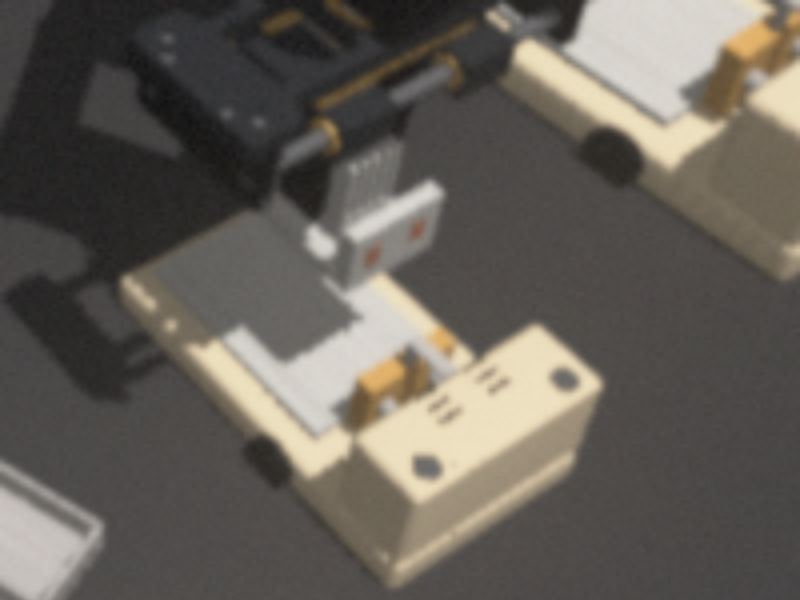

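The carrier is held level above the bed at about (390,210), with its front plate facing the brass plate at (400,380). The fit puts it 0.3 mm off centre and 1.1° off square. Lowering.

```bash
python3 -m crank '[{"offset":[0.02,0,0],"spin":0},{"offset":[0.025,0,0],"spin":0},{"offset":[0.015,0,0],"spin":0.01},{"offset":[0.006,0,0],"spin":0.01},{"offset":[0.004,0,0],"spin":0},{"offset":[0,0,0],"spin":0},{"offset":[0,0,0],"spin":0}]'
python3 goal.py .5185 .2447 .2251 -15.5
```

```text
time_s: 15.2
position: [0.5196, 0.2443, 0.2315]
tcp_rot: [[0.002, 0.287, 0.958], [0.0, 0.958, -0.287], [-1.0, 0.001, 0.001]]
force: [0.2, 0.6, -4.0]
opening: 0.318
t 15.2 pos [0.5196 0.2443 0.2315] yawz -16.66 tilt 0.09 F [ 0.2  0.6 -4. ] open mm 27.7 j6 [14.  42.4 30.7]
offset [ 0.0064  0.0001 -0.0011] spin rad -0.0202
```

```bash
python3 -m crank '[{"offset":[0.002,0,0],"spin":0},{"offset":[0.001,0,0],"spin":0},{"offset":[0.001,0,0],"spin":0},{"offset":[0,0,0],"spin":0}]'
python3 -m crank '[{"offset":[0.001,0,0],"spin":0},{"offset":[0,0,0],"spin":0}]'
python3 goal.py .5185 .2447 .2251 -15.5
```

```text
time_s: 15.6
position: [0.5191, 0.2442, 0.2268]
tcp_rot: [[-0.0, 0.286, 0.958], [-0.0, 0.958, -0.286], [-1.0, -0.0, -0.0]]
force: [0.3, 0.5, -3.4]
opening: 0.32
time_s: 15.8
position: [0.5191, 0.2442, 0.2256]
tcp_rot: [[-0.0, 0.287, 0.958], [-0.0, 0.958, -0.287], [-1.0, -0.0, -0.0]]
force: [0.1, 0.5, -4.2]
opening: 0.319
t 15.8 pos [0.5191 0.2442 0.2256] yawz -16.65 tilt 0.01 F [ 0.1  0.5 -4.2] open mm 27.8 j6 [14.  41.8 30.7]
offset [ 0.0005  0.0003 -0.0007] spin rad -0.0201
```

```bash
python3 -m crank '[{"offset":[0.0008,0,0],"spin":0},{"offset":[0,0,0],"spin":0}]'
python3 -m crank '[{"offset":[0.0008,0,0],"spin":0},{"offset":[0,0,0],"spin":0}]'
python3 goal.py .5185 .2447 .2251 -15.5
```

```text
time_s: 16.0
position: [0.5192, 0.2442, 0.2252]
tcp_rot: [[0.0, 0.287, 0.958], [0.0, 0.958, -0.287], [-1.0, 0.0, 0.0]]
force: [0.5, -0.2, -1.0]
opening: 0.323
time_s: 16.2
position: [0.5192, 0.2442, 0.2251]
tcp_rot: [[0.0, 0.287, 0.958], [0.0, 0.958, -0.287], [-1.0, 0.0, 0.0]]
force: [-1.2, -0.3, 4.4]
opening: 0.32
t 16.2 pos [0.5192 0.2442 0.2251] yawz -16.65 tilt 0.02 F [-1.2 -0.3  4.4] open mm 27.8 j6 [14.  41.7 30.7]
offset [ 0.      0.0003 -0.0008] spin rad -0.0201
```

Bed contact. Now the steady push along the base's x.

```bash
python3 -m crank '[{"offset":[-0.0004,0.001,0],"spin":0},{"offset":[0,0.002,0],"spin":0},{"offset":[0,0.002,0],"spin":0},{"offset":[0,0.002,0],"spin":0},{"offset":[0,0.002,-0.0001],"spin":0},{"offset":[0,0.002,-0.0001],"spin":0},{"offset":[0,0.001,0],"spin":0},{"offset":[0,0.001,0],"spin":0},{"offset":[0,0,0],"spin":0}]'
cat > st.py <<'E'
from h import *
s=bot.read_state();d=np.radians(74.5);c,n=np.cos(d),np.sin(d)
l=s["position"][:2]-[.5246,.2669];F=s["force"]
print("t",s["time_s"],"local grip x,y mm",(1000*np.array([l@[c,n],l@[-n,c]])).round(1),"z",s["position"][2].round(4),"Fx,Fy,Fz",np.round([F[:2]@[c,n],F[:2]@[-n,c],F[2]],1),"yaw",np.degrees(np.arctan2(s["tcp_rot"][1,2],s["tcp_rot"][0,2])).round(2))
E
python3 st.py
```

```text
time_s: 17.1
position: [0.5228, 0.2559, 0.2251]
tcp_rot: [[-0.0, 0.285, 0.958], [-0.002, 0.958, -0.285], [-1.0, -0.002, 0.0]]
force: [-1.6, -5.6, 5.3]
opening: 0.318
t 17.1 local grip x,y mm [-11.1  -1.2] z 0.2251 Fx,Fy,Fz [-5.8 -0.   5.3] yaw -16.58
```

```bash
python3 -m crank '[{"offset":[-0.0005,0,0],"spin":0},{"offset":[0,0,0],"spin":0}]'; python3 st.py
python3 -m crank '[{"offset":[0,0.001,0],"spin":0},{"offset":[0,0.001,0],"spin":0},{"offset":[0,0,0],"spin":0}]'; python3 st.py
```

```text
time_s: 17.3
position: [0.5228, 0.2564, 0.2252]
tcp_rot: [[0.0, 0.286, 0.958], [-0.001, 0.958, -0.286], [-1.0, -0.001, 0.0]]
force: [-0.3, -4.3, 3.2]
opening: 0.319
t 17.3 local grip x,y mm [-10.6  -1.1] z 0.2252 Fx,Fy,Fz [-4.2 -0.9  3.2] yaw -16.63
time_s: 17.6
position: [0.5233, 0.2586, 0.2251]
tcp_rot: [[-0.0, 0.286, 0.958], [-0.001, 0.958, -0.286], [-1.0, -0.001, 0.0]]
force: [-0.9, -4.2, 4.0]
opening: 0.32
t 17.6 local grip x,y mm [-8.4 -1. ] z 0.2251 Fx,Fy,Fz [-4.3 -0.3  4. ] yaw -16.62
```

```bash
python3 -m crank '[{"offset":[-0.0004,0.001,0],"spin":0},{"offset":[0,0.001,0],"spin":0},{"offset":[0,0,0],"spin":0}]'; python3 st.py
python3 -m crank '[{"offset":[0,0.001,0],"spin":0},{"offset":[0,0.001,0],"spin":0},{"offset":[0,0,0],"spin":0}]'; python3 st.py
```

```text
time_s: 17.9
position: [0.5238, 0.2601, 0.2252]
tcp_rot: [[-0.001, 0.286, 0.958], [-0.002, 0.958, -0.286], [-1.0, -0.002, -0.0]]
force: [-0.0, -7.2, 2.2]
opening: 0.317
t 17.9 local grip x,y mm [-6.7 -1.1] z 0.2252 Fx,Fy,Fz [-6.9 -1.9  2.2] yaw -16.6
time_s: 18.2
position: [0.5243, 0.2617, 0.2252]
tcp_rot: [[-0.001, 0.285, 0.958], [-0.002, 0.958, -0.285], [-1.0, -0.003, -0.0]]
force: [0.2, -7.2, 2.4]
opening: 0.315
t 18.2 local grip x,y mm [-5.1 -1.1] z 0.2252 Fx,Fy,Fz [-6.9 -2.1  2.4] yaw -16.58
```

```bash
cat > look.py <<'E'
from fit import *
import sys
k=sys.argv[1]
p=cap("scene");pickle.dump(p,open(f"scene{k}.pkl","wb"))
d=np.radians(74.5);A=np.array([[np.cos(d),-np.sin(d)],[np.sin(d),np.cos(d)]])
C=cloud(p);l=(C[...,:2]-[.5246,.2669])@A
ok=p["depth"]>0
m=ok&(l[...,0]>-.06)&(l[...,0]<.04)&(abs(l[...,1])<.038)&(C[...,2]>.028)&(C[...,2]<.082)
q=C[m].copy();q[:,2]-=.024
# only above-foot carrier pts; exclude pad region via robust loss
x,e=fit("carrier",q,[.5246,.2669,d]);print(len(q),"carrier local origin mm",((x[:2]-[.5246,.2669])@A*1000).round(1),"yaw-base",(np.degrees(x[2])-74.5).round(2),"med",e)
c=p["pixels"][290:400,380:520];c=cv2.resize(c,(760,597),interpolation=cv2.INTER_CUBIC)
cv2.imwrite(f"pics/l{k}.png",c)
E
python3 look.py 3
python3 - <<'E'
import pickle,cv2
p=pickle.load(open("scene2.pkl","rb"));cv2.imwrite("pics/l2.png",cv2.resize(p["pixels"][290:400,380:520],(760,597),interpolation=cv2.INTER_CUBIC))
E
```

```text
774 carrier local origin mm [ 2.6 -4.1] yaw-base 5.42 med 1.4376300330250986
```

View pics/l3.png

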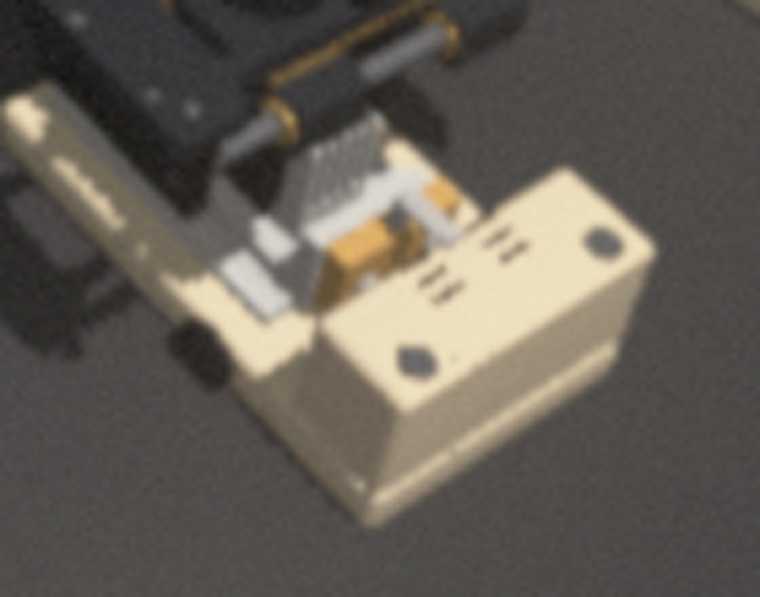

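View pics/l2.png

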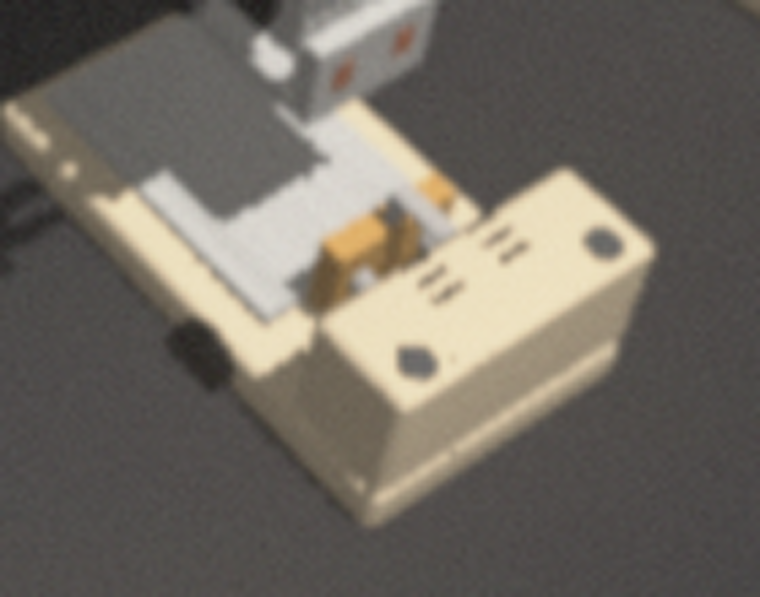

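The brass corner moved from about (325,247) to (330,253), so the plate has been touched and is about 2 mm in. That agrees with the tool position and Fx. Pushing on.

```bash
python3 -m crank '[{"offset":[0,0.001,0],"spin":0},{"offset":[0,0.001,0],"spin":0},{"offset":[0,0.001,0],"spin":0},{"offset":[0,0.001,0],"spin":0},{"offset":[0,0,0],"spin":0},{"offset":[0,0,0],"spin":0}]'; python3 st.py
cat > look.py <<'E'
from fit import *
import sys
k=sys.argv[1]
p=cap("scene") if len(sys.argv)<3 else pickle.load(open(f"scene{k}.pkl","rb"));pickle.dump(p,open(f"scene{k}.pkl","wb"))
d=np.radians(74.5);A=np.array([[np.cos(d),-np.sin(d)],[np.sin(d),np.cos(d)]])
C=cloud(p);l=(C[...,:2]-[.5246,.2669])@A
hsv=cv2.cvtColor(p["pixels"],cv2.COLOR_BGR2HSV)
ok=(p["depth"]>0)&(abs(l[...,1])<.032)&(C[...,2]>.027)&(C[...,2]<.082)
m=ok&(l[...,0]>-.06)&(l[...,0]<.05)&(hsv[...,1]<60)&(hsv[...,2]>70)
q=C[m].copy();q[:,2]-=.024
x,e=fit("carrier",q,[.5246,.2669,d]);print(len(q),"carrier local origin mm",((x[:2]-[.5246,.2669])@A*1000).round(1),"yaw-base",(np.degrees(x[2])-74.5).round(2),"med",e)
# plate: points z 45..60mm, bright grey, x>15
t=m&(l[...,0]>.012)&(C[...,2]>.045)&(C[...,2]<.064)
L=l[t]
if len(L)>10: print("plate-top line slope deg",np.degrees(np.arctan(np.polyfit(L[:,1],L[:,0],1)[0])).round(1),len(L),"y range",(np.percentile(L[:,1],[3,97])*1000).round(1),"x",(np.percentile(L[:,0],[5,50,95])*1000).round(1))
o=ok&(l[...,0]>.015)&(l[...,0]<.06)&(hsv[...,1]>120)&(C[...,2]>.035)&(C[...,2]<.066);L=l[o]
print("brass n",o.sum(),"x med",(np.median(L[:,0])*1000).round(1),"top x",(np.median(L[C[o][:,2]>.052][:,0])*1000).round(1),"y",(np.percentile(L[:,1],[3,97])*1000).round(1))
c=p["pixels"][290:400,380:520];cv2.imwrite(f"pics/l{k}.png",cv2.resize(c,(760,597),interpolation=cv2.INTER_CUBIC))
E
for k in 2 3; do python3 look.py $k x; done; python3 look.py 4
```

```text
time_s: 18.85
position: [0.5253, 0.2647, 0.2252]
tcp_rot: [[-0.002, 0.285, 0.959], [-0.004, 0.959, -0.285], [-1.0, -0.005, -0.001]]
force: [-1.5, -11.6, 3.7]
opening: 0.32
t 18.85 local grip x,y mm [-1.9 -1.2] z 0.2252 Fx,Fy,Fz [-11.6  -1.7   3.7] yaw -16.54
112 carrier local origin mm [29.7  7.1] yaw-base -73.74 med 2.2284799081551574
plate-top line slope deg 2.7 23 y range [-21.7  22.5] x [29.7 38.5 46.6]
brass n 106 x med 38.1 top x 36.9 y [-25.7  22.5]
606 carrier local origin mm [ 1.8 -2. ] yaw-base -0.67 med 0.8113793147149989
plate-top line slope deg -2.3 209 y range [-27.1  21.7] x [12.6 26.  33.5]
brass n 111 x med 40.6 top x 39.3 y [-25.4  22. ]
567 carrier local origin mm [ 4.5 -2. ] yaw-base -0.92 med 0.775507247033954
plate-top line slope deg -2.2 231 y range [-27.9  20.3] x [14.3 28.4 35. ]
brass n 98 x med 42.9 top x 42.3 y [-25.   22.6]
```

View pics/l4.png

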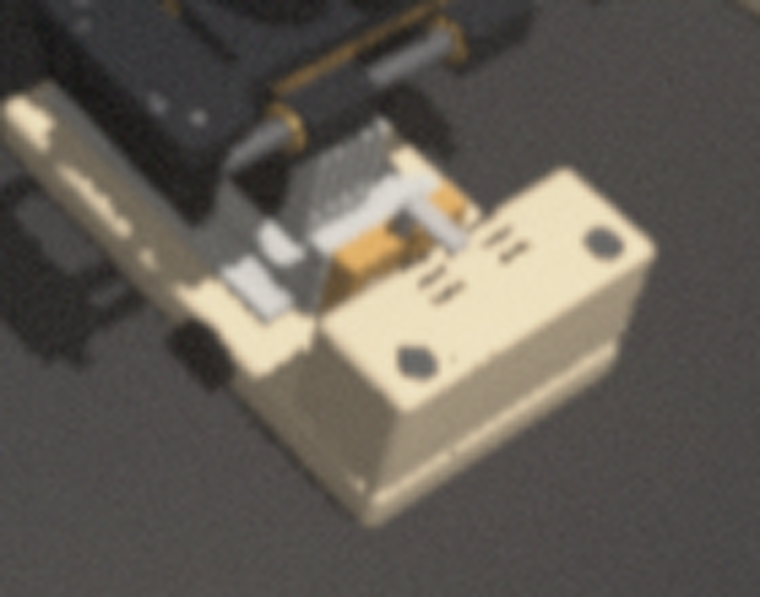

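Pointer tip at (465,247) is just short of the first visible mark pair (midpoint about (464,256)). Carrier is about 2 mm off centre and 1° off square, and the travel is about 5 mm. Push about 2 mm more.

```bash
python3 -m crank '[{"offset":[0,0.001,0],"spin":0},{"offset":[0,0.001,0],"spin":0},{"offset":[0,0,0],"spin":0},{"offset":[0,0,0],"spin":0},{"offset":[0,0,0],"spin":0},{"offset":[0,0,0],"spin":0}]'; python3 st.py
python3 look.py 5; python3 st.py
```

```text
time_s: 19.5
position: [0.5257, 0.2662, 0.2253]
tcp_rot: [[-0.003, 0.284, 0.959], [-0.005, 0.959, -0.284], [-1.0, -0.006, -0.001]]
force: [-1.7, -13.8, 4.8]
opening: 0.321
t 19.5 local grip x,y mm [-0.4 -1.3] z 0.2253 Fx,Fy,Fz [-13.7  -2.    4.8] yaw -16.52
572 carrier local origin mm [ 5.8 -2. ] yaw-base -0.57 med 0.7555216352655818
plate-top line slope deg 0.1 223 y range [-27.6  20.3] x [15.  29.6 36.7]
brass n 93 x med 43.5 top x 43.5 y [-25.4  22. ]
t 19.55 local grip x,y mm [-0.4 -1.3] z 0.2252 Fx,Fy,Fz [-13.8  -3.3   4. ] yaw -16.51
```

View pics/l5.png

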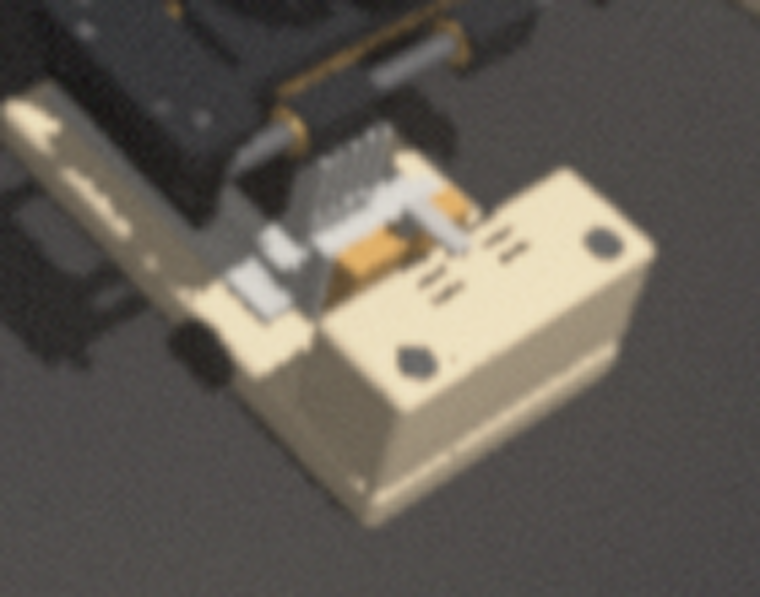

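```bash
python3 -m crank '[{"offset":[0,0.0004,0],"spin":0},{"offset":[0,0,0],"spin":0},{"offset":[0,0,0],"spin":0},{"offset":[0,0,0],"spin":0},{"offset":[0,0,0],"spin":0},{"offset":[0,0,0],"spin":0}]'; python3 st.py
python3 - <<'E'
from fit import *
p=cap("scene")
q=pts(p,(.447,-.2945),.045,.067,.1);r=fit("bar",q,[.447,-.2945,np.radians(24)]);print("handle",np.degrees(r[0][2]),len(q))
q=pts(p,(.446,-.106),.06,.004,.04);r=fit("slide_box",q,[.446,-.106,np.radians(26)]);print("box",r)
E
python3 st.py; python3 -c "
from rig import bot
print(bot.hand_in())"
```

```text
time_s: 20.15
position: [0.5258, 0.2664, 0.2252]
tcp_rot: [[-0.003, 0.284, 0.959], [-0.006, 0.959, -0.284], [-1.0, -0.006, -0.001]]
force: [-1.6, -15.1, 5.2]
opening: 0.324
t 20.15 local grip x,y mm [-0.2 -1.3] z 0.2252 Fx,Fy,Fz [-15.   -2.5   5.2] yaw -16.51
handle 23.96285148662074 245
box (array([ 0.44556288, -0.10657022,  0.46034409]), np.float64(0.7856308860067773))
t 20.2 local grip x,y mm [-0.2 -1.3] z 0.2252 Fx,Fy,Fz [-14.8  -2.9   5.1] yaw -16.51
the job is handed in; nothing more can be done
None
```

The isolator is switched fully off, and the carrier is on the bed of the smaller lamp base, held pressed into the sprung plate for your screws. I handed in at 20.2 s of the 51 s, and the hand-in gave no verdict.

| Check | Last reading |
|---|---|
| Isolator handle | 24.0°, against 24.0° for the off mark |
| Sprung plate travel | about 6 to 7 mm (half way is 7 mm) |
| Push at the wrist | about 15 N, including a few newtons of bed friction, so roughly 10 N on the plate |
| Carrier off centre | about 2 mm |
| Carrier off square | about 1° |
| Gripper opening | about 28 mm, the heat sink's width |

- **Travel:** the carrier fit gave 5.8 mm, the brass plate's shift 5.4 to 6.6 mm, and the tool position 7 mm. They disagree by about 1 mm, but all are well inside the 3.5 to 10.5 mm allowed.
- **Dropped measurement:** an early fit at first contact showed the carrier 5° off square. It had picked up the brass plate and fingers, and the refit with those left out gave about 1°.
- **Other things on the bench:** I re-measured only the slide box, and it had not moved. The others I did not re-measure, but the arm was not brought down near them.

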